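Press home the lid of an ink tin with the toggle clamp

TASK

The lid of the teal ink tin in the lid press stands proud: swing the red clamp handle over until the clamp locks over centre, let go so that it holds the lid down by itself for a moment, then swing the handle fully back. Lift the closed tin out and set it down gently, upright and flat on the floor of the green tray. Press the lid with the clamp only, not with the gripper, do not touch the tin until its lid is home, and leave the clamp open and the other things on the bench where they are.

Things in the scene. Friction and masses are not known exactly. Their poses are not given: they have to be found in the camera images.
- fixture: Lid press bolted to the bench: aluminium base plate 220 x 110 x 12 mm with a nest and a blue toggle clamp. Origin on the bench; x runs from the nest (x = -70 mm) to the clamp (handle hinge at x = +44 mm), y is parallel to the clamp's hinges, z up. Two blue side plates, 37 mm over all in y, x +16 to +70 mm, stand to z = 112 mm.
- nest (a point): Centre of the nest's floor, on top of the base plate (z = 12 mm), where the tin stands between four black posts 12 mm in diameter that rise 10 mm above the plate, at 45 degrees to the press's axes, 36.7 mm from the centre.
- handle_hinge (a point): Point on the hinge axis of the clamp's handle, in its middle plane, 89 mm above the bench. The axis is parallel to the fixture's y.
- handle_grip (a point): Point on the centre line of the red handle, 95 mm from the hinge; moves with the handle. The red grip is a straight bar, 18 mm wide along the fixture's y and 20 mm the other way, from 40 to 120 mm from the hinge. It can be pinched from above across the fixture's y, and turns between the fingers as it swings.
- handle (a joint): Angle of the clamp handle. 0 = fully open, the handle leaning 63 degrees (1.10 rad) from upright towards the fixture's +x; it grows as the handle swings up and towards the nest. The clamp passes centre at 1.30 (74 degrees) and is locked against its stop at 1.40 (handle 17 degrees past upright). It takes 1 to 5 N at the grip.
- foot: Sprung black rubber foot, 24 mm in diameter, on the end of the steel clamp arm (100 mm long, 13 mm wide, hinged at fixture x = +30, z = 100 mm). The arm starts upright and comes down on the lid as the handle swings over. Origin in the arm's end, 33 mm from the pressing face; z points from that face to the arm.
- tin: Loose steel ink tin with a teal band, 58 mm in diameter and 54 mm tall, 220 g with its lid; stands in the nest at the start. Origin in the centre of its underside, z along its axis.
- lid_top (a point): Centre of the top of the tin's push-in lid (steel disc 55 mm in diameter with a teal spot). 60 mm above the tin's underside when home.
- lid (a joint): How far the lid stands above its home position, m: 0 = home, 0.005 to 0.007 at the start. Needs about 7 N to push down.
- tray: Shallow open green tray fixed on the bench, 150 x 150 mm outside, 22 mm high, walls and floor 4 mm. Origin in the centre of its underside.
- ink_bottle: Bystander: closed brown ink bottle with an orange cap, 54 mm in diameter, 150 mm tall. Origin in the centre of its underside.
- spare_tin: Bystander: closed ink tin with an orange-red band, 58 mm in diameter, 60 mm tall. Origin in the centre of its underside.
- spatula: Bystander: mixing spatula lying on the bench, about 250 mm long along its x. Origin near its middle.
Things that resemble listed ones, but are neither listed nor needed, are in the scene too. Leave any blue look-alike of the tin alone. There is more than one size of the tray; the one meant has the size given above.

How it is judged:
By the outcome, as a careful person would: the job done as asked, in the order asked, and still so for the second after the job is handed in, with the robot touching nothing.
It also fails if it takes over 70 s, if anything falls off the work surface, if the arm or the gripper's body presses on something with over 40 N, if the wrist force passes 120 N, or if a joint passes its speed limit or range.

ROBOT

A 6-joint arm with a two-finger parallel gripper is mounted at the origin on the work surface. World frame = base frame: x ahead of the robot, y to its left, z up, the work surface at z = 0. Lengths are in m, angles in rad, forces in N, time in s.
With the tool pointing down it reaches from about 0.4 to 0.825 m from the base axis. Payload 7 kg.
Tool frame: the origin (TCP) lies at the very end of the fingers, on their centre line; the grasp point (between the pads) lies 19 mm behind it; z points along the fingers, y is the line along which they close (so a half turn about z gives the same grasp; the last joint's range is limited). The gripper opens to 88 mm and grips with 3 to 60 N. Pads are 19 mm wide; open, the fingers measure 130 mm over their backs; the gripper's body (78 mm by 193 mm) begins 47 mm behind the grasp point.
Start: joints at [1.478, 0.359, 0.012, 0, -1.224, -0.288], TCP at [0.251, 0.627, 0.227] pointing down, gripper open.
Joint ranges: [-3.07, 3.07], [-1.43, 2.12], [-1.02, 1.25], [-3.03, 1.67], [-3.05, -0], [-3.03, 3.03]. Speed limits (rad/s): [2.39, 2.39, 3.01, 3.14, 3.14, 3.14].

INTERFACE

Orientations are given as [roll, pitch, yaw] about the fixed x, y, z axes, in that order (R = Rz(yaw) Ry(pitch) Rx(roll)).
In Python, from station import * gives the robot as it stands.
- The arm moves only by the tool servo_tool, never from a script. Its argument "moves" is a list of rows, each an object of numbers: "jaw": the opening, from 0 (shut) to 1 (fully open); "dx", "dy", "dz": the shift along the world's x, y, z in m; "roll": the turn about the world's z in degrees. A call has exactly 10 rows; each row shifts and turns the commanded pose from where the row before left it; what a row does not reach is not made up. A row lasts 1/8 s, in which the tool goes at most 62.5 mm and 10.7 degrees, less where a joint would pass 70% of its speed; a pose out of reach is approached as far as the arm can. A call with a gripper value outside its range is refused whole. The fingers move at their own pace and stop on an object; "newtons" is the grip in N (left out, the last holds). Time passes only in rows, so rows that do not move let the fingers close, or fill a call up. It gives the time, the measured TCP pose, the force, the opening and the grip force at its end, in the units of the state.
- get_state(): the state, without advancing time (a new reading comes with each control period).
- grab_frame(name): name is "side" or "top" or "wrist"; returns (picture, depth): 420x560x3 uint8, red, green, blue; 420x560 float32, m along the optical axis (not along the pixel's ray), 0 where there is no reading.
- calibration(name): a dict with "intrinsics" (3x3 intrinsics, pixels), "R" (3x3) and "t" (3): a world point X has camera coordinates R X + t. Camera axes: x right, y down, z forward; pixel columns grow to the right and rows downward; lengths in m; the calibration is good to about 2 mm. The wrist camera is an equidistant fisheye: a pixel r from the principal point sees the ray r / f radians off the axis. A picture is of the moment at which its call begins: read the wrist's pose just before it. calibration takes no time and is no camera call; for the wrist camera it gives the pose at the moment of the call.
- job_done(): hands the job in; it is judged then, once.
The state is a dict: "t": time; "q": joint angles; "qd": joint speeds; "joint_efforts": joint torques, N m; "eef_pos": TCP position; "ee_rot": TCP orientation; "force": force on the tool from outside, world axes, zero at the start; "moment": the same for the moment, N m; "width": finger opening in m; "gripper_force": force on a finger pad.
Only numpy, scipy, OpenCV 4.12 (cv2) and the standard library are available. Lean on these libraries where they do the work, as an engineer would, in place of code of your own. Each camera call takes 0.05 s, during which the arm holds its last target. There are 200 camera calls.

## Working session

There is one attempt and no reset: what is moved stays moved. The work goes in short steps, Python scripts to look and compute and a tool call to move; the robot and the scene stay as the last step left them, time stands still between calls to the robot, and variables do not carry over. Pictures are saved under pics/ and viewed, at most 10 in all, crops included, and the job is handed in when it is done.

Besides the shell and the picture viewer there is one more tool, called after "Call:" as name([rows], argument=value, ...), one row to a line, values as JSON. servo_tool: Moves the arm, as the interface text tells. Its arguments: {"type":"object","properties":{"moves":{"type":"array","items":{"type":"object","properties":{"jaw":{"type":"number"},"dx":{"type":"number"},"dy":{"type":"number"},"dz":{"type":"number"},"roll":{"type":"number"}}}},"newtons":{"type":"number"}},"required":["moves"]}

```bash
mkdir -p pics
cat > h.py <<'E'
from station import *
import numpy as np, cv2
def world(name, d, u, v):
    c=calibration(name); K=np.array(c["intrinsics"]); R=np.array(c["R"]); t=np.array(c["t"])
    u=np.asarray(u,float); v=np.asarray(v,float)
    P=np.stack([(u-K[0,2])/K[0,0]*d,(v-K[1,2])/K[1,1]*d,d],-1)
    return (P-t)@R
def cloud(name, depth):
    v,u=np.mgrid[0:depth.shape[0],0:depth.shape[1]]
    return world(name,depth,u,v)
E
python3 - <<'E'
from h import *
for n in("top","side"):
    p,d=grab_frame(n); np.savez(f"{n}0.npz",p=p,d=d)
    cv2.imwrite(f"pics/{n}0.png",p[:,:,::-1])
    c=calibration(n); print(n,np.round(-np.array(c["R"]).T@np.array(c["t"]),3), np.round(c["R"],3).tolist(), c["intrinsics"])
print(get_state())
E
```

```text
top [ 0.343 -0.005  1.276] [[-0.016, -1.0, -0.023], [-0.987, 0.02, -0.161], [0.161, 0.021, -0.987]] [[400.03772055   0.         283.76382325]
 [  0.         400.03772055 204.30370088]
 [  0.           0.           1.        ]]
side [ 0.102 -0.501  0.744] [[0.772, -0.636, -0.007], [-0.44, -0.526, -0.728], [0.459, 0.564, -0.686]] [[389.30292547   0.         280.31692205]
 [  0.         389.30292547 208.82442238]
 [  0.           0.           1.        ]]
{'t': 0.1, 'q': array([ 1.47807701e+00,  3.59337866e-01,  1.11499773e-02, -2.52109779e-04,
       -1.22409959e+00, -2.88088886e-01]), 'qd': array([-1.16260983e-04, -1.07442483e-03,  3.58103903e-03,  1.47235871e-03,
       -2.84891949e-04,  9.76320260e-05]), 'joint_efforts': array([-4.99848138e-04, -5.84165275e+01,  2.93749988e+01,  7.01554075e+00,
        1.01995678e-02, -4.62542789e-05]), 'eef_pos': array([0.25076775, 0.62622782, 0.22571171]), 'ee_rot': array([ 3.14009561e+00, -1.96453925e-04, -3.80893898e-01]), 'force': array([-0.18661213, -0.67401508, -0.59624877]), 'moment': array([-0.00875704,  0.05231405,  0.02464383]), 'gripper_force': 0.0, 'width': 0.0876538456928549}
```

View pics/top0.png

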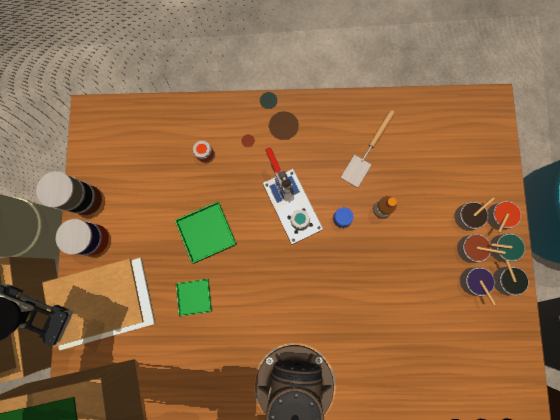

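View pics/side0.png

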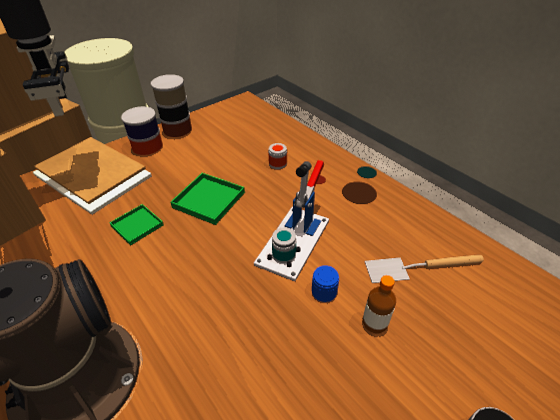

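The top view shows the press at (292,206), the teal tin in its nest at (300,219) and the red handle at (273,160). There are two green trays: a larger one at (206,233) and a smaller one at (194,297). The blue look-alike is at (344,217), the spare tin at (203,150) and the bottle at (386,207). I'll measure these and use the sizes to confirm the tray.

```bash
cat > m.py <<'E'
from h import *
def rayplane(name,u,v,z):
    c=calibration(name); K=np.array(c["intrinsics"]); R=np.array(c["R"]); t=np.array(c["t"])
    C=-R.T@t; r=np.stack([(np.asarray(u,float)-K[0,2])/K[0,0],(np.asarray(v,float)-K[1,2])/K[1,1],np.ones(np.shape(u))],-1)@R
    return C+r*((z-C[2])/r[...,2])[...,None]
for n in("top","side"):
    f=np.load(n+"0.npz"); p,d=f["p"],f["d"]; W=cloud(n,d); hsv=cv2.cvtColor(p,cv2.COLOR_RGB2HSV); H,S,V=[hsv[...,i].astype(int) for i in range(3)]
    X,Y,Z=W[...,0],W[...,1],W[...,2]
    print(n)
    def comp(m,lab,minA=25):
        k,l,s,c=cv2.connectedComponentsWithStats(m.astype(np.uint8),connectivity=8)
        for i in range(1,k):
            if s[i,4]>=minA:
                w=W[l==i]; print(lab,np.round(c[i]),s[i,4],"med",np.round(np.median(w,0),3),"z",np.round(np.percentile(w[:,2],[5,50,95]),3))
        return
    reg=(X>.3)&(X<1.0)&(np.abs(Y)<.45)
    g=(H>50)&(H<75)&(S>120)&reg
    comp(g,"green",200)
    k,l,s,c=cv2.connectedComponentsWithStats(g.astype(np.uint8))
    for i in range(1,k):
        if s[i,4]>200:
            w=W[(l==i)]; hi=w[:, :2] if n=="top" else w[:,:2]
            r=cv2.minAreaRect(hi.astype(np.float32)*1000); print("  rect mm",np.round(r[0],1),np.round(r[1],1),round(r[2],1))
    teal=(H>78)&(H<98)&(S>80)&reg&(Z>.03); comp(teal,"teal",10)
    red=((H<6)|(H>174))&(S>170)&reg&(Z>.02); comp(red,"red",15)
    pl=(S<60)&(V>110)&reg&(np.abs(Z-.012)<.006)&(np.abs(Y)<.12); comp(pl,"plate",100)
    if n=="top":
        k,l,s,c=cv2.connectedComponentsWithStats((S<60).astype(np.uint8)&(V>100).astype(np.uint8)&(reg&(np.abs(Y)<.12)).astype(np.uint8))
    m=cv2.morphologyEx(pl.astype(np.uint8),cv2.MORPH_CLOSE,np.ones((3,3)))
    v,u=np.nonzero(m); 
    k,l,s,c=cv2.connectedComponentsWithStats(m); i=1+np.argmax(s[1:,4]); v,u=np.nonzero(l==i)
    q=rayplane(n,u,v,.012)[:,:2]
    r=cv2.minAreaRect((q*1000).astype(np.float32)); print("plate rect",np.round(r[0],1),np.round(r[1],1),round(r[2],2))
    cv2.imwrite(f"pl_{n}.png",m*255)
    hd=red&(Z>.09)&(np.abs(Y)<.15); w=W[hd]
    if len(w)>8:
        cc=w.mean(0); U,Sg,Vt=np.linalg.svd(w-cc); print("handle",np.round(cc,3),np.round(Vt[0],3),"zr",w[:,2].min().round(3),w[:,2].max().round(3))
    # tall things
    if n=="top":
        tops=[("bottle",386,207),("blue",344,217),("spare",203,150)]
        for a,u,v in tops: print(a,np.round(np.median(W[v-3:v+4,u-3:u+4].reshape(-1,3),0),3))
f=np.load("top0.npz")["p"][130:260,160:420]; a=cv2.resize(f,None,fx=3,fy=3,interpolation=cv2.INTER_CUBIC); cv2.imwrite("pics/crop1.png",a[:,:,::-1])
E
python3 m.py
```

```text
top
green [205. 232.] 2230 med [0.466 0.275 0.003] z [-0.001  0.003  0.021]
  rect mm [401.3 201.8] [383.2 193.2] 47.5
teal [300. 218.] 90 med [ 0.496 -0.028  0.078] z [0.073 0.078 0.082]
red [273. 160.] 142 med [0.662 0.049 0.135] z [0.118 0.135 0.15 ]
plate [293. 209.] 1417 med [ 0.537 -0.008  0.011] z [0.007 0.011 0.015]
plate rect [544.4  -4.6] [218.4 108.8] 24.54
handle [0.66  0.049 0.142] [-0.26  -0.041  0.965] zr 0.105 1.276
bottle [ 0.519 -0.278  0.111]
blue [ 0.499 -0.163  0.06 ]
spare [0.721 0.274 0.059]
side
green [207. 198.] 2178 med [0.465 0.275 0.005] z [0.002 0.005 0.021]
  rect mm [467.2 271.9] [152.  152.6] 22.4
teal [284. 235.] 113 med [ 0.496 -0.029  0.078] z [0.077 0.078 0.08 ]
teal [283. 253.] 153 med [ 0.477 -0.048  0.042] z [0.032 0.042 0.053]
red [279. 148.] 16 med [0.735 0.272 0.06 ] z [0.059 0.06  0.061]
red [277. 160.] 91 med [0.709 0.26  0.031] z [0.021 0.031 0.04 ]
red [315. 174.] 205 med [0.662 0.045 0.132] z [0.117 0.132 0.148]
plate [293. 249.] 1374 med [ 0.522 -0.031  0.012] z [0.009 0.012 0.014]
plate rect [544.9  -6.9] [220.  109.6] 24.43
handle [0.662 0.046 0.132] [-0.807 -0.375 -0.455] zr 0.11 0.152
```

View pics/crop1.png

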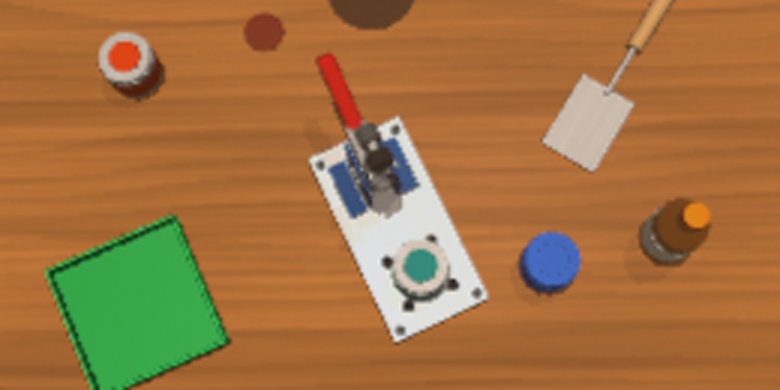

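The crop confirms which things to use:
- **Tin:** the teal-lidded tin is the one between the posts. The blue look-alike (550,262 in the crop) stands apart from it.
- **Tray:** the large one measures 152 x 152 mm, so it is the one meant.
- **Press:** yaw is 24.5°, and the origin is about (0.560, 0.000) from the lid position. The handle's predicted midpoint agrees with the measured one to within about 3 mm.
- **Grip point when open:** about (0.677, 0.054, 0.132).

Call:
servo_tool([
  {"dx": 0.0213,"dy": -0.0286,"dz": 0.002,"roll": 2.3,"jaw": 0.6},
  {"dx": 0.0213,"dy": -0.0286,"dz": 0.002,"roll": 2.3,"jaw": 0.6},
  {"dx": 0.0213,"dy": -0.0286,"dz": 0.002,"roll": 2.3,"jaw": 0.6},
  {"dx": 0.0213,"dy": -0.0286,"dz": 0.002,"roll": 2.3,"jaw": 0.6},
  {"dx": 0.0213,"dy": -0.0286,"dz": 0.002,"roll": 2.3,"jaw": 0.6},
  {"dx": 0.0213,"dy": -0.0286,"dz": 0.002,"roll": 2.3,"jaw": 0.6},
  {"dx": 0.0213,"dy": -0.0286,"dz": 0.002,"roll": 2.3,"jaw": 0.6},
  {"dx": 0.0213,"dy": -0.0286,"dz": 0.002,"roll": 2.3,"jaw": 0.6},
  {"dx": 0.0213,"dy": -0.0286,"dz": 0.002,"roll": 2.3,"jaw": 0.6},
  {"dx": 0.0213,"dy": -0.0286,"dz": 0.002,"roll": 2.3,"jaw": 0.6},
], newtons=25)

```text
t: 1.35
eef_pos: [0.4643, 0.3395, 0.2463]
ee_rot: [3.141, 0.0, 0.022]
force: [0.2, 1.1, -0.2]
width: 0.0525
gripper_force: 0.0
```

Call:
servo_tool([
  {"dx": 0.0213,"dy": -0.0286,"roll": 2.3,"jaw": 0.6},
  {"dx": 0.0213,"dy": -0.0286,"roll": 2.3,"jaw": 0.6},
  {"dx": 0.0213,"dy": -0.0286,"roll": 2.3,"jaw": 0.6},
  {"dx": 0.0213,"dy": -0.0286,"roll": 2.3,"jaw": 0.6},
  {"dx": 0.0213,"dy": -0.0286,"roll": 2.3,"jaw": 0.6},
  {"dx": 0.0213,"dy": -0.0286,"roll": 2.3,"jaw": 0.6},
  {"dx": 0.0213,"dy": -0.0286,"roll": 2.3,"jaw": 0.6},
  {"dx": 0.0213,"dy": -0.0286,"roll": 2.3,"jaw": 0.6},
  {"dx": 0.0213,"dy": -0.0286,"roll": 2.3,"jaw": 0.6},
  {"dx": 0.0213,"dy": -0.0286,"roll": 2.3,"jaw": 0.6},
])

```text
$.moves[0]: bad value
```

Call:
servo_tool([
  {"dx": 0.0213,"dy": -0.0286,"dz": 0,"roll": 2.3,"jaw": 0.6},
  {"dx": 0.0213,"dy": -0.0286,"dz": 0,"roll": 2.3,"jaw": 0.6},
  {"dx": 0.0213,"dy": -0.0286,"dz": 0,"roll": 2.3,"jaw": 0.6},
  {"dx": 0.0213,"dy": -0.0286,"dz": 0,"roll": 2.3,"jaw": 0.6},
  {"dx": 0.0213,"dy": -0.0286,"dz": 0,"roll": 2.3,"jaw": 0.6},
  {"dx": 0.0213,"dy": -0.0286,"dz": 0,"roll": 2.3,"jaw": 0.6},
  {"dx": 0.0213,"dy": -0.0286,"dz": 0,"roll": 2.3,"jaw": 0.6},
  {"dx": 0.0213,"dy": -0.0286,"dz": 0,"roll": 2.3,"jaw": 0.6},
  {"dx": 0.0213,"dy": -0.0286,"dz": 0,"roll": 2.3,"jaw": 0.6},
  {"dx": 0.0213,"dy": -0.0286,"dz": 0,"roll": 2.3,"jaw": 0.6},
])

```text
t: 2.6
eef_pos: [0.6773, 0.0536, 0.246]
ee_rot: [-3.141, 0.001, 0.423]
force: [0.2, 0.3, -0.2]
width: 0.0529
gripper_force: 0.0
```

Call:
servo_tool([
  {"dx": 0,"dy": 0,"dz": -0.02,"roll": 0,"jaw": 0.6},
  {"dx": 0,"dy": 0,"dz": -0.02,"roll": 0,"jaw": 0.6},
  {"dx": 0,"dy": 0,"dz": -0.02,"roll": 0,"jaw": 0.6},
  {"dx": 0,"dy": 0,"dz": -0.02,"roll": 0,"jaw": 0.6},
  {"dx": 0,"dy": 0,"dz": -0.02,"roll": 0,"jaw": 0.6},
  {"dx": 0,"dy": 0,"dz": -0.02,"roll": 0,"jaw": 0.6},
  {"dx": 0,"dy": 0,"dz": -0.013,"roll": 0,"jaw": 0.6},
  {"dx": 0,"dy": 0,"dz": 0,"roll": 0,"jaw": 0.4},
  {"dx": 0,"dy": 0,"dz": 0,"roll": 0,"jaw": 0.3},
  {"dx": 0,"dy": 0,"dz": 0,"roll": 0,"jaw": 0.3},
])

```text
t: 3.85
eef_pos: [0.6774, 0.0548, 0.1146]
ee_rot: [3.141, -0.001, 0.422]
force: [0.9, 0.3, -0.1]
width: 0.0292
gripper_force: 0.0
```

Run:
```python
from h import *
print(get_state()["eef_pos"],get_state()["force"])
p,d=grab_frame("wrist"); cv2.imwrite("pics/w1.png",p[:,:,::-1])
```

```text
[0.67740659 0.05476632 0.11455126] [ 0.92448053  0.31878159 -0.11255359]
```

View pics/w1.png

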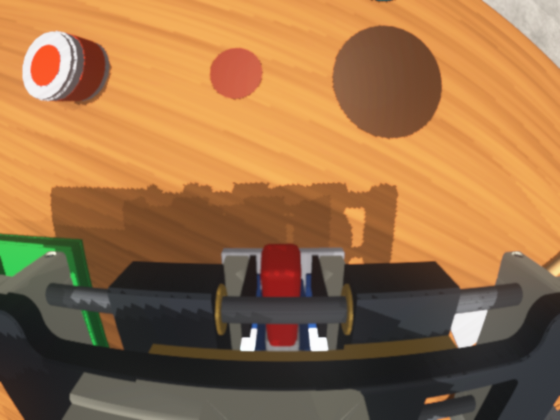

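The wrist view shows the red bar at column 281, midway between the pads at 222 and 348. I'll close on it and work out the arc.

Run:
```python
import numpy as np
th=np.r_[np.linspace(0,1.42,19)]; ph=1.10-th
P=np.c_[95*np.sin(ph)*np.cos(.4276),95*np.sin(ph)*np.sin(.4276),95*np.cos(ph)]/1000
for a,b in zip(th[1:],np.diff(np.round(P,4),axis=0)): print(round(a,2),np.round(b,4).tolist())
```

```text
0.08 [-0.0033, -0.0015, 0.0065]
0.16 [-0.0038, -0.0017, 0.0063]
0.24 [-0.0042, -0.002, 0.0058]
0.32 [-0.0046, -0.0021, 0.0055]
0.39 [-0.005, -0.0023, 0.0051]
0.47 [-0.0054, -0.0024, 0.0046]
0.55 [-0.0057, -0.0026, 0.0042]
0.63 [-0.0059, -0.0027, 0.0036]
0.71 [-0.0062, -0.0028, 0.0032]
0.79 [-0.0064, -0.0029, 0.0025]
0.87 [-0.0066, -0.003, 0.002]
0.95 [-0.0067, -0.0031, 0.0015]
1.03 [-0.0068, -0.0031, 0.0008]
1.1 [-0.0068, -0.0031, 0.0003]
1.18 [-0.0068, -0.0031, -0.0003]
1.26 [-0.0068, -0.0031, -0.0009]
1.34 [-0.0066, -0.003, -0.0015]
1.42 [-0.0066, -0.003, -0.0021]
```

Call:
servo_tool([
  {"dx": 0,"dy": 0,"dz": 0,"roll": 0,"jaw": 0.15},
  {"dx": 0,"dy": 0,"dz": 0,"roll": 0,"jaw": 0.1},
  {"dx": 0,"dy": 0,"dz": 0,"roll": 0,"jaw": 0.1},
  {"dx": 0,"dy": 0,"dz": 0,"roll": 0,"jaw": 0.1},
  {"dx": 0,"dy": 0,"dz": 0,"roll": 0,"jaw": 0.1},
  {"dx": 0,"dy": 0,"dz": 0,"roll": 0,"jaw": 0.1},
  {"dx": 0,"dy": 0,"dz": 0,"roll": 0,"jaw": 0.1},
  {"dx": 0,"dy": 0,"dz": 0,"roll": 0,"jaw": 0.1},
  {"dx": 0,"dy": 0,"dz": 0,"roll": 0,"jaw": 0.1},
  {"dx": 0,"dy": 0,"dz": 0,"roll": 0,"jaw": 0.1},
], newtons=25)

```text
t: 5.15
eef_pos: [0.6767, 0.0557, 0.114]
ee_rot: [-3.141, -0.001, 0.423]
force: [-3.0, 5.0, 2.2]
width: 0.0179
gripper_force: 25.0
```

Pinched at 18 mm. Now I'll swing the first part of the arc.

Call:
servo_tool([
  {"dx": -0.0033,"dy": -0.0015,"dz": 0.0065,"roll": 0,"jaw": 0.1},
  {"dx": -0.0038,"dy": -0.0017,"dz": 0.0063,"roll": 0,"jaw": 0.1},
  {"dx": -0.0042,"dy": -0.002,"dz": 0.0058,"roll": 0,"jaw": 0.1},
  {"dx": -0.0046,"dy": -0.0021,"dz": 0.0055,"roll": 0,"jaw": 0.1},
  {"dx": -0.005,"dy": -0.0023,"dz": 0.0051,"roll": 0,"jaw": 0.1},
  {"dx": -0.0054,"dy": -0.0024,"dz": 0.0046,"roll": 0,"jaw": 0.1},
  {"dx": -0.0057,"dy": -0.0026,"dz": 0.0042,"roll": 0,"jaw": 0.1},
  {"dx": -0.0059,"dy": -0.0027,"dz": 0.0036,"roll": 0,"jaw": 0.1},
  {"dx": -0.0062,"dy": -0.0028,"dz": 0.0032,"roll": 0,"jaw": 0.1},
  {"dx": -0.0064,"dy": -0.0029,"dz": 0.0025,"roll": 0,"jaw": 0.1},
], newtons=25)

```text
t: 6.4
eef_pos: [0.6264, 0.0328, 0.1609]
ee_rot: [-3.14, -0.002, 0.422]
force: [-0.1, 6.7, -3.2]
width: 0.0178
gripper_force: 25.0
```

Call:
servo_tool([
  {"dx": -0.0066,"dy": -0.003,"dz": 0.002,"roll": 0,"jaw": 0.1},
  {"dx": -0.0067,"dy": -0.0031,"dz": 0.0015,"roll": 0,"jaw": 0.1},
  {"dx": -0.0068,"dy": -0.0031,"dz": 0.0008,"roll": 0,"jaw": 0.1},
  {"dx": -0.0068,"dy": -0.0031,"dz": 0.0003,"roll": 0,"jaw": 0.1},
  {"dx": -0.0068,"dy": -0.0031,"dz": -0.0003,"roll": 0,"jaw": 0.1},
  {"dx": -0.0068,"dy": -0.0031,"dz": -0.0009,"roll": 0,"jaw": 0.1},
  {"dx": -0.0066,"dy": -0.003,"dz": -0.0015,"roll": 0,"jaw": 0.1},
  {"dx": -0.0066,"dy": -0.003,"dz": -0.0021,"roll": 0,"jaw": 0.1},
  {"dx": 0,"dy": 0,"dz": 0,"roll": 0,"jaw": 0.1},
  {"dx": 0,"dy": 0,"dz": 0,"roll": 0,"jaw": 0.1},
], newtons=25)

```text
t: 7.65
eef_pos: [0.5741, 0.0088, 0.1629]
ee_rot: [-3.141, -0.005, 0.423]
force: [-3.7, 8.5, 8.9]
width: 0.0181
gripper_force: 25.0
```

Call:
servo_tool([
  {"dx": -0.002,"dy": -0.0009,"dz": -0.0006,"roll": 0,"jaw": 0.1},
  {"dx": -0.002,"dy": -0.0009,"dz": -0.0006,"roll": 0,"jaw": 0.1},
  {"dx": 0,"dy": 0,"dz": 0,"roll": 0,"jaw": 0.1},
  {"dx": 0,"dy": 0,"dz": 0,"roll": 0,"jaw": 0.1},
  {"dx": 0,"dy": 0,"dz": 0,"roll": 0,"jaw": 0.1},
  {"dx": 0,"dy": 0,"dz": 0,"roll": 0,"jaw": 0.1},
  {"dx": 0,"dy": 0,"dz": 0,"roll": 0,"jaw": 0.1},
  {"dx": 0,"dy": 0,"dz": 0,"roll": 0,"jaw": 0.1},
  {"dx": 0,"dy": 0,"dz": 0,"roll": 0,"jaw": 0.1},
  {"dx": 0,"dy": 0,"dz": 0,"roll": 0,"jaw": 0.1},
], newtons=25)

```text
t: 8.9
eef_pos: [0.5702, 0.007, 0.1616]
ee_rot: [-3.141, -0.005, 0.423]
force: [-2.5, 9.3, 7.7]
width: 0.0178
gripper_force: 25.0
```

Run:
```python
from h import *
p,d=grab_frame("side"); np.savez("side1.npz",p=p,d=d); a=cv2.resize(p[120:320,180:420],None,fx=3,fy=3,interpolation=cv2.INTER_CUBIC); cv2.imwrite("pics/s1.png",a[:,:,::-1])
```

```text
(no output)
```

View pics/s1.png

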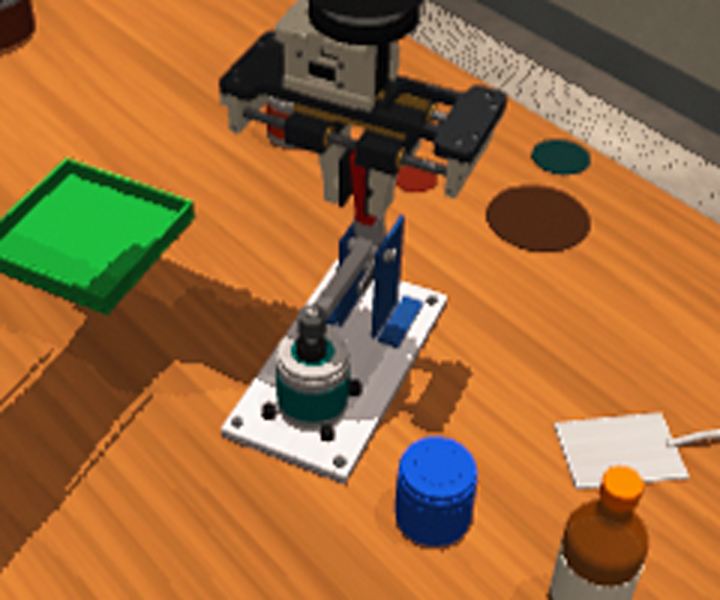

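The foot rests on the lid at (312,345) in the crop. The force hasn't clearly shown the stop yet, so I'll push a little further.

Call:
servo_tool([
  {"dx": -0.002,"dy": -0.0009,"dz": -0.0006,"roll": 0,"jaw": 0.1},
  {"dx": -0.002,"dy": -0.0009,"dz": -0.0007,"roll": 0,"jaw": 0.1},
  {"dx": 0,"dy": 0,"dz": 0,"roll": 0,"jaw": 0.1},
  {"dx": 0,"dy": 0,"dz": 0,"roll": 0,"jaw": 0.1},
  {"dx": 0,"dy": 0,"dz": 0,"roll": 0,"jaw": 0.1},
  {"dx": 0,"dy": 0,"dz": 0,"roll": 0,"jaw": 0.1},
  {"dx": 0,"dy": 0,"dz": 0,"roll": 0,"jaw": 0.1},
  {"dx": 0,"dy": 0,"dz": 0,"roll": 0,"jaw": 0.1},
  {"dx": 0,"dy": 0,"dz": 0,"roll": 0,"jaw": 0.1},
  {"dx": 0,"dy": 0,"dz": 0,"roll": 0,"jaw": 0.1},
], newtons=25)

```text
t: 10.2
eef_pos: [0.5656, 0.0049, 0.16]
ee_rot: [-3.141, -0.004, 0.423]
force: [-3.0, 8.6, 7.6]
width: 0.0179
gripper_force: 25.0
```

Run:
```python
from h import *
for n in("side1.npz",None):
    if n: f=np.load(n); p,d=f["p"],f["d"]
    else: p,d=grab_frame("side"); np.savez("side2.npz",p=p,d=d)
    W=cloud("side",d); o=np.array([.5597,.0005,0]); c,s=np.cos(.4276),np.sin(.4276)
    F=(W-o)@np.array([[c,-s,0],[s,c,0],[0,0,1]])
    hsv=cv2.cvtColor(p,cv2.COLOR_RGB2HSV).astype(int)
    m=((hsv[...,0]<6)|(hsv[...,0]>174))&(hsv[...,1]>150)&(F[...,2]>.1)&(abs(F[...,1])<.03)
    q=F[m]; print(len(q)); print(np.round(q[np.argsort(q[:,2])][::4]*1000))
```

```text
106
[[ 28.   1. 129.]
 [ 28.   1. 132.]
 [ 25.  -8. 135.]
 [ 26.  -5. 136.]
 [ 25.   5. 139.]
 [ 25.   3. 143.]
 [ 24.   5. 149.]
 [ 20.   1. 153.]
 [ 21.   4. 158.]
 [ 20.   3. 162.]
 [ 20.   6. 164.]
 [ 19.  -2. 167.]
 [ 19.   6. 168.]
 [ 21.   9. 171.]
 [ 19.  -2. 174.]
 [ 18.   5. 178.]
 [ 16.  -0. 181.]
 [ 17.   3. 182.]
 [ 16.  -0. 187.]
 [ 14.   7. 189.]
 [ 13.   4. 190.]
 [ 13.   1. 194.]
 [ 13.  -4. 196.]
 [ 13.   9. 198.]
 [ 13.   6. 201.]
 [ 13.   9. 206.]
 [-26. -12. 240.]]
93
[[ 27.  -5. 129.]
 [ 24.   7. 132.]
 [ 24.  -6. 135.]
 [ 22.   1. 137.]
 [ 21.   3. 143.]
 [ 21.   6. 148.]
 [ 18.   2. 155.]
 [ 18.  -0. 159.]
 [ 16.  -1. 163.]
 [ 17.  -0. 166.]
 [ 16.  -1. 169.]
 [ 14.   4. 172.]
 [ 13.   6. 175.]
 [ 12.   0. 178.]
 [ 12.  -2. 181.]
 [ 12.   0. 184.]
 [ 11.   8. 188.]
 [ 10.  -0. 191.]
 [  8.   9. 192.]
 [  8.   9. 195.]
 [ 12. -28. 197.]
 [  9.   9. 201.]
 [-30. -12. 230.]
 [-29. -12. 240.]]
```

Call:
servo_tool([
  {"dx": -0.002,"dy": -0.0009,"dz": -0.0007,"roll": 0,"jaw": 0.1},
  {"dx": -0.002,"dy": -0.0009,"dz": -0.0007,"roll": 0,"jaw": 0.1},
  {"dx": 0,"dy": 0,"dz": 0,"roll": 0,"jaw": 0.1},
  {"dx": 0,"dy": 0,"dz": 0,"roll": 0,"jaw": 0.1},
  {"dx": 0,"dy": 0,"dz": 0,"roll": 0,"jaw": 0.1},
  {"dx": 0,"dy": 0,"dz": 0,"roll": 0,"jaw": 0.1},
  {"dx": 0,"dy": 0,"dz": 0,"roll": 0,"jaw": 0.1},
  {"dx": 0,"dy": 0,"dz": 0,"roll": 0,"jaw": 0.1},
  {"dx": 0,"dy": 0,"dz": 0,"roll": 0,"jaw": 0.1},
  {"dx": 0,"dy": 0,"dz": 0,"roll": 0,"jaw": 0.1},
], newtons=25)

```text
t: 11.5
eef_pos: [0.5612, 0.003, 0.1582]
ee_rot: [-3.141, -0.003, 0.423]
force: [-3.5, 7.3, 6.3]
width: 0.0178
gripper_force: 25.0
```

```bash
cat > ang.py <<'E'
from h import *
import sys
o=np.array([.5597,.0005,0]); c,s=np.cos(.4276),np.sin(.4276); RF=np.array([[c,-s,0],[s,c,0],[0,0,1]])
def ang(p,d):
    F=(cloud("side",d)-o)@RF; hsv=cv2.cvtColor(p,cv2.COLOR_RGB2HSV).astype(int)
    m=((hsv[...,0]<6)|(hsv[...,0]>174))&(hsv[...,1]>150)&(F[...,2]>.125)&(F[...,2]<.205)&(abs(F[...,1])<.012)
    q=F[m]; l=cv2.fitLine((q[:,[0,2]]*1000).astype(np.float32),cv2.DIST_HUBER,0,.01,.01).ravel()
    print("n",len(q),"past upright deg",round(float(np.degrees(np.arctan2(-l[0]*np.sign(l[1]),abs(l[1])))),1),"face x at z180",round(float(l[2]+(180-l[3])*l[0]/l[1]),1))
    # fingers: points beside the bar at pad height
    f=(abs(F[...,2]-.172)<.006)&(abs(F[...,1])<.05)&(abs(F[...,0])<.05)&~m
    for lo,hi in((-.05,-.009),(.009,.05)):
        k=F[f&(F[...,1]>lo)&(F[...,1]<hi)]
        if len(k): print("  finger x pct",np.round(np.percentile(k[:,0],[2,25,50,98])*1000))
    a=F[(abs(F[...,1])<.007)&(F[...,0]>-.05)&(F[...,0]<-.01)&(F[...,2]>.085)&(F[...,2]<.16)]
    print("  arm n",len(a), "slope deg",round(float(np.degrees(np.polyfit(a[:,0],a[:,2],1)[0]*np.pi/180*180/np.pi)),1),"z",np.round(np.median(a,0)*1000))
if __name__=="__main__":
    for n in sys.argv[1:]:
        f=np.load(n); ang(f["p"],f["d"])
    p,d=grab_frame("side"); np.savez("side_last.npz",p=p,d=d); ang(p,d)
    st=get_state(); print("tcp F",np.round((st["eef_pos"]-o)@RF*1000,1),"force F",np.round(st["force"]@RF,1))
E
python3 ang.py side1.npz side2.npz
```

```text
n 99 past upright deg 12.2 face x at z180 16.6
  finger x pct [ 0.  1.  3. 21.]
  finger x pct [ 0.  2.  3. 16.]
  arm n 82 slope deg -4.1 z [-31.  -3. 110.]
n 87 past upright deg 14.1 face x at z180 12.4
  finger x pct [-5. -3. -1. 19.]
  finger x pct [-4. -3. -2.  7.]
  arm n 82 slope deg -4.7 z [-32.  -2. 110.]
n 71 past upright deg 17.2 face x at z180 7.7
  finger x pct [-9. -7. -6. 14.]
  finger x pct [-9. -8. -7.  5.]
  arm n 83 slope deg -2.8 z [-30.  -2. 110.]
tcp F [  2.4   1.6 158.2] force F [0.2 8.6 5.8]
```

The fit puts the handle at about 17° past upright, which is the locked position, and it is past centre. The bar sits towards the rear edge of the pads, so I'll let go now and check that it holds.

Call:
servo_tool([
  {"dx": 0,"dy": 0,"dz": 0,"roll": 0,"jaw": 0.3},
  {"dx": 0,"dy": 0,"dz": 0,"roll": 0,"jaw": 0.45},
  {"dx": 0,"dy": 0,"dz": 0,"roll": 0,"jaw": 0.45},
  {"dx": 0,"dy": 0,"dz": 0,"roll": 0,"jaw": 0.45},
  {"dx": 0,"dy": 0,"dz": 0,"roll": 0,"jaw": 0.45},
  {"dx": 0,"dy": 0,"dz": 0,"roll": 0,"jaw": 0.45},
  {"dx": 0,"dy": 0,"dz": 0,"roll": 0,"jaw": 0.45},
  {"dx": 0,"dy": 0,"dz": 0,"roll": 0,"jaw": 0.45},
  {"dx": 0,"dy": 0,"dz": 0,"roll": 0,"jaw": 0.45},
  {"dx": 0,"dy": 0,"dz": 0,"roll": 0,"jaw": 0.45},
])

```text
t: 12.8
eef_pos: [0.5607, 0.0017, 0.1568]
ee_rot: [3.142, -0.0, 0.422]
force: [-0.4, 0.6, -1.0]
width: 0.0394
gripper_force: 0.0
```

```bash
python3 ang.py
```

```text
n 145 past upright deg 16.2 face x at z180 8.2
  finger x pct [-10.  -8.  -7.   7.]
  finger x pct [-10.  -8.  -7.  10.]
  arm n 83 slope deg -3.0 z [-29.  -3. 110.]
tcp F [  1.4   0.7 156.7] force F [ 0.6  0.1 -0.1]
```

It holds by itself at about 16 to 17° with no contact. I'll re-grip it centred and nudge it towards the stop to confirm the lock.

Call:
servo_tool([
  {"dx": 0.005,"dy": 0.0022,"dz": 0.001,"roll": 0,"jaw": 0.45},
  {"dx": 0.005,"dy": 0.0022,"dz": 0.001,"roll": 0,"jaw": 0.45},
  {"dx": 0.0055,"dy": 0.0026,"dz": 0.001,"roll": 0,"jaw": 0.45},
  {"dx": 0,"dy": 0,"dz": 0,"roll": 0,"jaw": 0.25},
  {"dx": 0,"dy": 0,"dz": 0,"roll": 0,"jaw": 0.1},
  {"dx": 0,"dy": 0,"dz": 0,"roll": 0,"jaw": 0.1},
  {"dx": 0,"dy": 0,"dz": 0,"roll": 0,"jaw": 0.1},
  {"dx": -0.0015,"dy": -0.0007,"dz": -0.0005,"roll": 0,"jaw": 0.1},
  {"dx": -0.0015,"dy": -0.0007,"dz": -0.0005,"roll": 0,"jaw": 0.1},
  {"dx": 0,"dy": 0,"dz": 0,"roll": 0,"jaw": 0.1},
], newtons=40)

```text
t: 14.1
eef_pos: [0.5756, 0.0095, 0.1597]
ee_rot: [-3.141, -0.006, 0.423]
force: [6.1, 8.6, -0.6]
width: 0.018
gripper_force: 40.0
```

```bash
python3 ang.py
```

```text
n 168 past upright deg 15.4 face x at z180 8.5
  finger x pct [ 7.  8.  9. 29.]
  finger x pct [ 6.  7.  8. 11.]
  arm n 83 slope deg -4.6 z [-31.  -2. 110.]
tcp F [ 18.2   1.6 159.7] force F [ 9.1  6.8 -0.4]
```

The force rises to 9 N with no movement, so the handle is on its stop. I'll release it, let it hold for a moment, then re-grip centred.

Call:
servo_tool([
  {"dx": 0,"dy": 0,"dz": 0,"roll": 0,"jaw": 0.45},
  {"dx": 0,"dy": 0,"dz": 0,"roll": 0,"jaw": 0.45},
  {"dx": 0,"dy": 0,"dz": 0,"roll": 0,"jaw": 0.45},
  {"dx": 0,"dy": 0,"dz": 0,"roll": 0,"jaw": 0.45},
  {"dx": 0,"dy": 0,"dz": 0,"roll": 0,"jaw": 0.45},
  {"dx": 0.003,"dy": 0.0012,"dz": 0,"roll": 0,"jaw": 0.45},
  {"dx": 0,"dy": 0,"dz": 0,"roll": 0,"jaw": 0.45},
  {"dx": 0,"dy": 0,"dz": 0,"roll": 0,"jaw": 0.45},
  {"dx": 0,"dy": 0,"dz": 0,"roll": 0,"jaw": 0.45},
  {"dx": 0,"dy": 0,"dz": 0,"roll": 0,"jaw": 0.45},
])

```text
t: 15.4
eef_pos: [0.5762, 0.0085, 0.1588]
ee_rot: [3.142, -0.0, 0.422]
force: [0.1, -0.6, -0.2]
width: 0.0396
gripper_force: 0.0
```

```bash
python3 ang.py
python3 - <<'E'
from ang import *
f=np.load("side_last.npz"); a=cv2.resize(f["p"][120:320,180:420],None,fx=3,fy=3,interpolation=cv2.INTER_CUBIC); cv2.imwrite("pics/s2.png",a[:,:,::-1])
ph=np.radians(17)
th=np.linspace(1.40,-.02,19); q=1.10-th
P=np.c_[95*np.sin(q)*np.cos(.4276),95*np.sin(q)*np.sin(.4276),95*np.cos(q)]/1000
for a,b in zip(th[1:],np.diff(np.round(P,4),axis=0)): print(round(a,2),np.round(b,4).tolist())
E
```

```text
n 194 past upright deg 15.4 face x at z180 9.1
  finger x pct [ 7.  8.  9. 26.]
  finger x pct [ 7.  9. 10. 27.]
  arm n 82 slope deg -4.3 z [-31.  -3. 110.]
tcp F [ 18.3   0.5 158.8] force F [ 0.4 -0.   0.4]
1.32 [0.0065, 0.003, 0.0019]
1.24 [0.0067, 0.003, 0.0013]
1.16 [0.0068, 0.0031, 0.0008]
1.08 [0.0068, 0.0031, 0.0002]
1.01 [0.0069, 0.0031, -0.0004]
0.93 [0.0067, 0.0031, -0.001]
0.85 [0.0067, 0.003, -0.0016]
0.77 [0.0065, 0.003, -0.0022]
0.69 [0.0064, 0.0029, -0.0027]
0.61 [0.0061, 0.0028, -0.0032]
0.53 [0.0059, 0.0027, -0.0038]
0.45 [0.0056, 0.0025, -0.0043]
0.37 [0.0053, 0.0024, -0.0047]
0.3 [0.0049, 0.0023, -0.0052]
0.22 [0.0045, 0.002, -0.0056]
0.14 [0.0041, 0.0019, -0.006]
0.06 [0.0037, 0.0017, -0.0063]
-0.02 [0.0032, 0.0015, -0.0066]
```

View pics/s2.png

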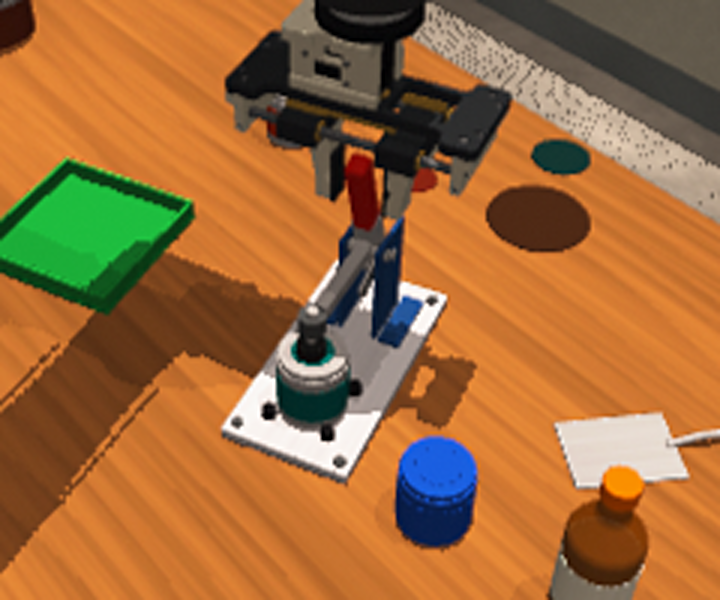

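The clamp holds by itself with the fingers clear: red handle at (362,190), foot on the lid at (312,345). Now I'll grip it and swing it back.

Call:
servo_tool([
  {"dx": -0.0004,"dy": 0.001,"dz": 0,"roll": 0,"jaw": 0.3},
  {"dx": 0,"dy": 0,"dz": 0,"roll": 0,"jaw": 0.1},
  {"dx": 0,"dy": 0,"dz": 0,"roll": 0,"jaw": 0.1},
  {"dx": 0,"dy": 0,"dz": 0,"roll": 0,"jaw": 0.1},
  {"dx": 0.0065,"dy": 0.003,"dz": 0.0019,"roll": 0,"jaw": 0.1},
  {"dx": 0.0067,"dy": 0.003,"dz": 0.0013,"roll": 0,"jaw": 0.1},
  {"dx": 0.0068,"dy": 0.0031,"dz": 0.0008,"roll": 0,"jaw": 0.1},
  {"dx": 0.0068,"dy": 0.0031,"dz": 0.0002,"roll": 0,"jaw": 0.1},
  {"dx": 0.0069,"dy": 0.0031,"dz": -0.0004,"roll": 0,"jaw": 0.1},
  {"dx": 0.0067,"dy": 0.0031,"dz": -0.001,"roll": 0,"jaw": 0.1},
], newtons=40)

```text
t: 16.7
eef_pos: [0.6135, 0.0269, 0.1609]
ee_rot: [-3.141, 0.006, 0.422]
force: [-9.6, -0.8, 4.7]
width: 0.0176
gripper_force: 40.0
```

Call:
servo_tool([
  {"dx": 0.0067,"dy": 0.003,"dz": -0.0016,"roll": 0,"jaw": 0.1},
  {"dx": 0.0065,"dy": 0.003,"dz": -0.0022,"roll": 0,"jaw": 0.1},
  {"dx": 0.0064,"dy": 0.0029,"dz": -0.0027,"roll": 0,"jaw": 0.1},
  {"dx": 0.0061,"dy": 0.0028,"dz": -0.0032,"roll": 0,"jaw": 0.1},
  {"dx": 0.0059,"dy": 0.0027,"dz": -0.0038,"roll": 0,"jaw": 0.1},
  {"dx": 0.0056,"dy": 0.0025,"dz": -0.0043,"roll": 0,"jaw": 0.1},
  {"dx": 0.0053,"dy": 0.0024,"dz": -0.0047,"roll": 0,"jaw": 0.1},
  {"dx": 0.0049,"dy": 0.0023,"dz": -0.0052,"roll": 0,"jaw": 0.1},
  {"dx": 0.0045,"dy": 0.002,"dz": -0.0056,"roll": 0,"jaw": 0.1},
  {"dx": 0.0041,"dy": 0.0019,"dz": -0.006,"roll": 0,"jaw": 0.1},
], newtons=40)

```text
t: 17.95
eef_pos: [0.6755, 0.0551, 0.125]
ee_rot: [3.14, -0.007, 0.424]
force: [2.8, 5.1, 10.9]
width: 0.0173
gripper_force: 40.0
```

Call:
servo_tool([
  {"dx": 0.0037,"dy": 0.0017,"dz": -0.0063,"roll": 0,"jaw": 0.1},
  {"dx": 0.0032,"dy": 0.0015,"dz": -0.0066,"roll": 0,"jaw": 0.1},
  {"dx": 0.0008,"dy": 0.0004,"dz": -0.002,"roll": 0,"jaw": 0.1},
  {"dx": 0,"dy": 0,"dz": 0,"roll": 0,"jaw": 0.1},
  {"dx": 0,"dy": 0,"dz": 0,"roll": 0,"jaw": 0.1},
  {"dx": 0,"dy": 0,"dz": 0,"roll": 0,"jaw": 0.1},
  {"dx": 0,"dy": 0,"dz": 0,"roll": 0,"jaw": 0.1},
  {"dx": 0,"dy": 0,"dz": 0,"roll": 0,"jaw": 0.1},
  {"dx": 0,"dy": 0,"dz": 0,"roll": 0,"jaw": 0.1},
  {"dx": 0,"dy": 0,"dz": 0,"roll": 0,"jaw": 0.1},
], newtons=40)

```text
t: 19.2
eef_pos: [0.6851, 0.0595, 0.111]
ee_rot: [3.14, -0.011, 0.424]
force: [7.2, 7.1, 8.9]
width: 0.0178
gripper_force: 40.0
```

```bash
cat > op.py <<'E'
from ang import *
def red(n,p,d):
    F=(cloud(n,d)-o)@RF; hsv=cv2.cvtColor(p,cv2.COLOR_RGB2HSV).astype(int)
    m=((hsv[...,0]<6)|(hsv[...,0]>174))&(hsv[...,1]>150)&(F[...,2]>.09)&(F[...,2]<.19)&(abs(F[...,1])<.02)&(F[...,0]>.03)
    q=F[m]; l=cv2.fitLine((q[:,[0,2]]*1000).astype(np.float32),cv2.DIST_HUBER,0,.01,.01).ravel()
    print(n,len(q),"lean deg",round(float(np.degrees(np.arctan2(l[0]*np.sign(l[1]),abs(l[1])))),1),np.round(q.mean(0)*1000,1),"max x",round(q[:,0].max()*1000))
    hs=(hsv[...,0]>78)&(hsv[...,0]<98)&(hsv[...,1]>80)&(F[...,2]>.062)&(F[...,2]<.09)&(abs(F[...,0]+.07)<.04)&(abs(F[...,1])<.04)
    print("  lid spot F mm",np.round(np.median(F[hs],0)*1000,1),hs.sum())
if __name__=="__main__":
    for n in("top","side"):
        f=np.load(n+"0.npz"); red(n,f["p"],f["d"])
        p,d=grab_frame(n); np.savez(n+"_o.npz",p=p,d=d); red(n,p,d)
E
python3 op.py
```

```text
top 142 lean deg 63.2 [113.4   1.8 134.2] max x 150
  lid spot F mm [-69.8   0.6  78.1] 88
top 101 lean deg 53.4 [ 96.7   1.8 139.7] max x 126
  lid spot F mm [-69.4   1.2  71.5] 87
side 205 lean deg 63.6 [111.9  -1.4 132.4] max x 146
  lid spot F mm [-69.9  -0.1  78.4] 113
side 212 lean deg 53.0 [103.2  -1.3 142.7] max x 134
  lid spot F mm [-69.8   0.2  72. ] 115
```

The lid spot dropped from 78 to 72 mm, which is home. The handle is only back to 53° because the bar slid within the pads. I'll re-grip it centred and finish the swing.

Call:
servo_tool([
  {"dx": 0,"dy": 0,"dz": 0,"roll": 0,"jaw": 0.45},
  {"dx": 0,"dy": 0,"dz": 0,"roll": 0,"jaw": 0.45},
  {"dx": -0.008,"dy": -0.0036,"dz": 0.008,"roll": 0,"jaw": 0.45},
  {"dx": -0.0086,"dy": -0.004,"dz": 0.008,"roll": 0,"jaw": 0.45},
  {"dx": 0,"dy": 0,"dz": 0,"roll": 0,"jaw": 0.1},
  {"dx": 0,"dy": 0,"dz": 0,"roll": 0,"jaw": 0.1},
  {"dx": 0,"dy": 0,"dz": 0,"roll": 0,"jaw": 0.1},
  {"dx": 0,"dy": 0,"dz": 0,"roll": 0,"jaw": 0.1},
  {"dx": 0.004,"dy": 0.0018,"dz": -0.007,"roll": 0,"jaw": 0.1},
  {"dx": 0.0039,"dy": 0.0018,"dz": -0.007,"roll": 0,"jaw": 0.1},
], newtons=40)

```text
t: 20.55
eef_pos: [0.6713, 0.0533, 0.1099]
ee_rot: [3.141, -0.0, 0.423]
force: [-2.8, 2.5, 8.9]
width: 0.0176
gripper_force: 40.0
```

```bash
python3 op.py
```

```text
top 142 lean deg 63.2 [113.4   1.8 134.2] max x 150
  lid spot F mm [-69.8   0.6  78.1] 88
top 65 lean deg 60.5 [ 95.4   1.3 124.4] max x 118
  lid spot F mm [-69.4   1.4  71.9] 85
side 205 lean deg 63.6 [111.9  -1.4 132.4] max x 146
  lid spot F mm [-69.9  -0.1  78.4] 113
side 160 lean deg 62.4 [104.8  -0.4 128.5] max x 134
  lid spot F mm [-70.4  -0.5  72.2] 116
```

Nearly there. I'll press a little further onto the stop, release, rise and check.

Call:
servo_tool([
  {"dx": 0.0018,"dy": 0.0008,"dz": -0.004,"roll": 0,"jaw": 0.1},
  {"dx": 0.0018,"dy": 0.0008,"dz": -0.004,"roll": 0,"jaw": 0.1},
  {"dx": 0,"dy": 0,"dz": 0,"roll": 0,"jaw": 0.1},
  {"dx": 0,"dy": 0,"dz": 0,"roll": 0,"jaw": 0.5},
  {"dx": 0,"dy": 0,"dz": 0,"roll": 0,"jaw": 0.6},
  {"dx": 0,"dy": 0,"dz": 0,"roll": 0,"jaw": 0.6},
  {"dx": 0,"dy": 0,"dz": 0.03,"roll": 0,"jaw": 0.6},
  {"dx": 0,"dy": 0,"dz": 0.04,"roll": 0,"jaw": 0.6},
  {"dx": 0,"dy": 0,"dz": 0.05,"roll": 0,"jaw": 0.6},
  {"dx": 0,"dy": 0,"dz": 0.06,"roll": 0,"jaw": 0.8},
], newtons=40)

```text
t: 21.9
eef_pos: [0.6743, 0.0544, 0.2812]
ee_rot: [-3.141, 0.003, 0.422]
force: [1.2, 0.5, 0.4]
width: 0.0583
gripper_force: 0.0
```

```bash
python3 op.py
python3 - <<'E'
from h import *
f=np.load("side_o.npz"); a=cv2.resize(f["p"][120:320,180:420],None,fx=3,fy=3,interpolation=cv2.INTER_CUBIC); cv2.imwrite("pics/s3.png",a[:,:,::-1])
E
```

```text
top 142 lean deg 63.2 [113.4   1.8 134.2] max x 150
  lid spot F mm [-69.8   0.6  78.1] 88
top 130 lean deg 63.5 [113.5   1.6 134.2] max x 150
  lid spot F mm [-69.6   1.4  71.6] 86
side 205 lean deg 63.6 [111.9  -1.4 132.4] max x 146
  lid spot F mm [-69.9  -0.1  78.4] 113
side 199 lean deg 63.1 [111.9  -1.7 132. ] max x 146
  lid spot F mm [-70.1  -0.5  72.2] 116
```

View pics/s3.png

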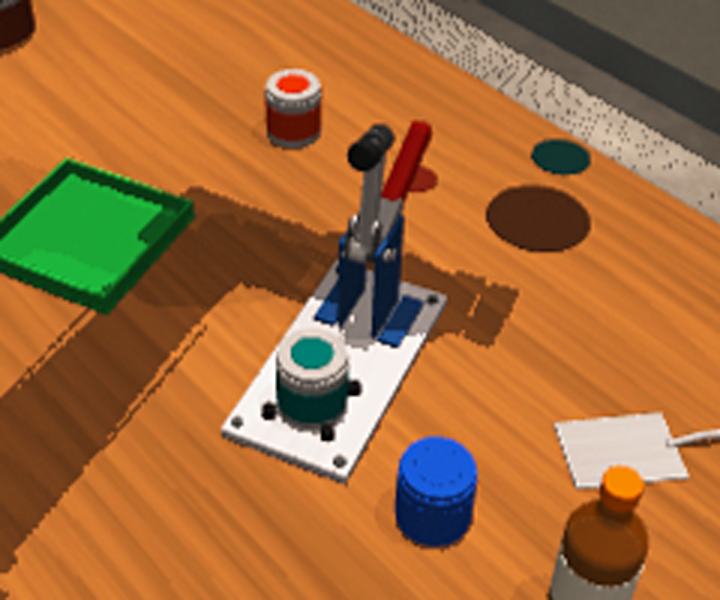

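The clamp is fully open again: the lean is 63° and the bar's centroid is the same as at the start. The lid is home at 72 mm. Now I'll go for the tin at (0.496, -0.0285).

Call:
servo_tool([
  {"dx": -0.0297,"dy": -0.0138,"dz": 0,"roll": 0,"jaw": 0.95},
  {"dx": -0.0297,"dy": -0.0138,"dz": 0,"roll": 0,"jaw": 0.95},
  {"dx": -0.0297,"dy": -0.0138,"dz": 0,"roll": 0,"jaw": 0.95},
  {"dx": -0.0297,"dy": -0.0138,"dz": 0,"roll": 0,"jaw": 0.95},
  {"dx": -0.0297,"dy": -0.0138,"dz": 0,"roll": 0,"jaw": 0.95},
  {"dx": -0.0297,"dy": -0.0138,"dz": 0,"roll": 0,"jaw": 0.95},
  {"dx": 0,"dy": 0,"dz": -0.03,"roll": 0,"jaw": 0.95},
  {"dx": 0,"dy": 0,"dz": -0.04,"roll": 0,"jaw": 0.95},
  {"dx": 0,"dy": 0,"dz": -0.04,"roll": 0,"jaw": 0.95},
  {"dx": 0,"dy": 0,"dz": 0,"roll": 0,"jaw": 0.95},
])

```text
t: 23.25
eef_pos: [0.4945, -0.0288, 0.1686]
ee_rot: [-3.141, 0.006, 0.422]
force: [-0.0, -0.4, 0.5]
width: 0.0832
gripper_force: 0.0
```

Run:
```python
from ang import *
st=get_state(); print(np.round((st["eef_pos"]-o)@RF*1000,1),st["ee_rot"],st["width"])
p,d=grab_frame("wrist"); cv2.imwrite("pics/w2.png",p[:,:,::-1])
```

```text
[-71.4   0.4 168.6] [-3.14054349  0.00638978  0.42157927] 0.08321190186035185
```

View pics/w2.png

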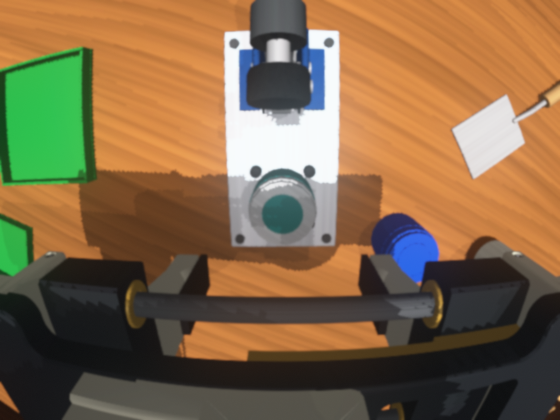

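The tin's spot is at column 282, centred between the fingers (208 and 360). I'll descend around it and then close.

Call:
servo_tool([
  {"dx": 0.0012,"dy": 0.0004,"dz": -0.025,"roll": 0,"jaw": 0.95},
  {"dx": 0,"dy": 0,"dz": -0.025,"roll": 0,"jaw": 0.95},
  {"dx": 0,"dy": 0,"dz": -0.025,"roll": 0,"jaw": 0.95},
  {"dx": 0,"dy": 0,"dz": -0.02,"roll": 0,"jaw": 0.95},
  {"dx": 0,"dy": 0,"dz": -0.02,"roll": 0,"jaw": 0.95},
  {"dx": 0,"dy": 0,"dz": -0.015,"roll": 0,"jaw": 0.95},
  {"dx": 0,"dy": 0,"dz": -0.01,"roll": 0,"jaw": 0.95},
  {"dx": 0,"dy": 0,"dz": 0,"roll": 0,"jaw": 0.95},
  {"dx": 0,"dy": 0,"dz": 0,"roll": 0,"jaw": 0.95},
  {"dx": 0,"dy": 0,"dz": 0,"roll": 0,"jaw": 0.8},
], newtons=15)

```text
t: 24.55
eef_pos: [0.4983, -0.0277, 0.0321]
ee_rot: [3.141, -0.001, 0.422]
force: [0.3, -0.4, 0.1]
width: 0.078
gripper_force: 0.0
```

Call:
servo_tool([
  {"dx": 0,"dy": 0,"dz": 0,"roll": 0,"jaw": 0.72},
  {"dx": 0,"dy": 0,"dz": 0,"roll": 0,"jaw": 0.68},
  {"dx": 0,"dy": 0,"dz": 0,"roll": 0,"jaw": 0.64},
  {"dx": 0,"dy": 0,"dz": 0,"roll": 0,"jaw": 0.6},
  {"dx": 0,"dy": 0,"dz": 0,"roll": 0,"jaw": 0.55},
  {"dx": 0,"dy": 0,"dz": 0,"roll": 0,"jaw": 0.5},
  {"dx": 0,"dy": 0,"dz": 0,"roll": 0,"jaw": 0.5},
  {"dx": 0,"dy": 0,"dz": 0,"roll": 0,"jaw": 0.5},
  {"dx": 0,"dy": 0,"dz": 0,"roll": 0,"jaw": 0.5},
  {"dx": 0,"dy": 0,"dz": 0,"roll": 0,"jaw": 0.5},
], newtons=20)

```text
t: 25.8
eef_pos: [0.4978, -0.0277, 0.0315]
ee_rot: [-3.142, -0.0, 0.422]
force: [-2.2, 3.6, 6.0]
width: 0.0576
gripper_force: 20.0
```

Call:
servo_tool([
  {"dx": 0,"dy": 0,"dz": 0.005,"roll": 0,"jaw": 0.5},
  {"dx": 0,"dy": 0,"dz": 0.012,"roll": 0,"jaw": 0.5},
  {"dx": 0,"dy": 0,"dz": 0.018,"roll": 0,"jaw": 0.5},
  {"dx": 0,"dy": 0,"dz": 0.02,"roll": 0,"jaw": 0.5},
  {"dx": 0,"dy": 0,"dz": 0.02,"roll": 0,"jaw": 0.5},
  {"dx": 0,"dy": 0,"dz": 0.015,"roll": 0,"jaw": 0.5},
  {"dx": -0.001,"dy": 0.01,"dz": 0.01,"roll": 0,"jaw": 0.5},
  {"dx": -0.002,"dy": 0.02,"dz": 0,"roll": 0,"jaw": 0.5},
  {"dx": -0.003,"dy": 0.03,"dz": 0,"roll": 0,"jaw": 0.5},
  {"dx": -0.003,"dy": 0.03,"dz": 0,"roll": 0,"jaw": 0.5},
], newtons=25)

```text
t: 27.05
eef_pos: [0.4883, 0.0633, 0.1313]
ee_rot: [-3.142, 0.001, 0.422]
force: [0.7, -0.2, -1.7]
width: 0.0575
gripper_force: 25.0
```

Call:
servo_tool([
  {"dx": -0.003,"dy": 0.03,"dz": 0,"roll": 0,"jaw": 0.5},
  {"dx": -0.003,"dy": 0.03,"dz": 0,"roll": 0,"jaw": 0.5},
  {"dx": -0.003,"dy": 0.03,"dz": 0,"roll": 0,"jaw": 0.5},
  {"dx": -0.003,"dy": 0.03,"dz": 0,"roll": 0,"jaw": 0.5},
  {"dx": -0.003,"dy": 0.03,"dz": 0,"roll": 0,"jaw": 0.5},
  {"dx": -0.003,"dy": 0.03,"dz": 0,"roll": 0,"jaw": 0.5},
  {"dx": -0.002,"dy": 0.02,"dz": 0,"roll": 0,"jaw": 0.5},
  {"dx": -0.001,"dy": 0.01,"dz": 0,"roll": 0,"jaw": 0.5},
  {"dx": 0,"dy": 0,"dz": 0,"roll": 0,"jaw": 0.5},
  {"dx": 0,"dy": 0,"dz": 0,"roll": 0,"jaw": 0.5},
], newtons=25)

```text
t: 28.3
eef_pos: [0.4677, 0.2715, 0.1313]
ee_rot: [3.141, 0.001, 0.421]
force: [0.0, 0.7, -1.9]
width: 0.0577
gripper_force: 25.0
```

Run:
```python
from h import *
st=get_state(); print(st["eef_pos"],st["width"],st["force"])
p,d=grab_frame("side"); W=cloud("side",d); hsv=cv2.cvtColor(p,cv2.COLOR_RGB2HSV).astype(int)
m=(hsv[...,0]>78)&(hsv[...,0]<98)&(hsv[...,1]>80)&(abs(W[...,0]-.467)<.1)&(abs(W[...,1]-.27)<.1)&(W[...,2]>.05)
print(m.sum(),np.round(np.percentile(W[m][:,2],[2,50,98]),3),np.round(np.median(W[m],0),3))
cv2.imwrite("pics/s4.png",cv2.resize(p[60:260,100:340],None,fx=3,fy=3,interpolation=cv2.INTER_CUBIC)[:,:,::-1])
```

```text
[0.46766214 0.27145478 0.13126462] 0.057709251579982086 [ 0.0346899   0.6813483  -1.85467494]
234 [0.121 0.141 0.174] [0.455 0.251 0.141]
```

View pics/s4.png

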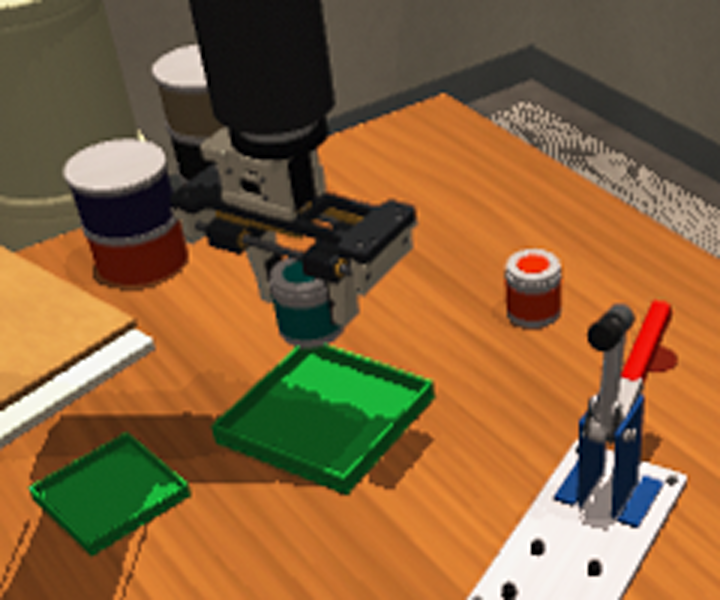

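The tin hangs upright over the large tray, at (308,310) in the crop, with about 108 mm to go down. I'll lower most of that now, then finish gently.

Call:
servo_tool([
  {"dx": 0,"dy": 0.001,"dz": -0.01,"roll": 0,"jaw": 0.5},
  {"dx": 0,"dy": 0,"dz": -0.02,"roll": 0,"jaw": 0.5},
  {"dx": 0,"dy": 0,"dz": -0.02,"roll": 0,"jaw": 0.5},
  {"dx": 0,"dy": 0,"dz": -0.02,"roll": 0,"jaw": 0.5},
  {"dx": 0,"dy": 0,"dz": -0.015,"roll": 0,"jaw": 0.5},
  {"dx": 0,"dy": 0,"dz": -0.01,"roll": 0,"jaw": 0.5},
  {"dx": 0,"dy": 0,"dz": -0.004,"roll": 0,"jaw": 0.5},
  {"dx": 0,"dy": 0,"dz": -0.002,"roll": 0,"jaw": 0.5},
  {"dx": 0,"dy": 0,"dz": 0,"roll": 0,"jaw": 0.5},
  {"dx": 0,"dy": 0,"dz": 0,"roll": 0,"jaw": 0.5},
])

```text
t: 29.6
eef_pos: [0.468, 0.2734, 0.0308]
ee_rot: [-3.141, -0.001, 0.422]
force: [0.3, 0.3, -1.4]
width: 0.0578
gripper_force: 25.0
```

Call:
servo_tool([
  {"dx": 0,"dy": 0,"dz": -0.0008,"roll": 0,"jaw": 0.5},
  {"dx": 0,"dy": 0,"dz": -0.0008,"roll": 0,"jaw": 0.5},
  {"dx": 0,"dy": 0,"dz": -0.0008,"roll": 0,"jaw": 0.5},
  {"dx": 0,"dy": 0,"dz": -0.0008,"roll": 0,"jaw": 0.5},
  {"dx": 0,"dy": 0,"dz": -0.0008,"roll": 0,"jaw": 0.5},
  {"dx": 0,"dy": 0,"dz": -0.0008,"roll": 0,"jaw": 0.5},
  {"dx": 0,"dy": 0,"dz": 0,"roll": 0,"jaw": 0.5},
  {"dx": 0,"dy": 0,"dz": 0,"roll": 0,"jaw": 0.5},
  {"dx": 0,"dy": 0,"dz": 0,"roll": 0,"jaw": 0.5},
  {"dx": 0,"dy": 0,"dz": 0,"roll": 0,"jaw": 0.5},
])

```text
t: 30.85
eef_pos: [0.4678, 0.2732, 0.0256]
ee_rot: [-3.142, -0.0, 0.422]
force: [0.5, 0.6, -2.4]
width: 0.0575
gripper_force: 25.0
```

Call:
servo_tool([
  {"dx": 0,"dy": 0,"dz": -0.0004,"roll": 0,"jaw": 0.5},
  {"dx": 0,"dy": 0,"dz": -0.0004,"roll": 0,"jaw": 0.5},
  {"dx": 0,"dy": 0,"dz": -0.0004,"roll": 0,"jaw": 0.5},
  {"dx": 0,"dy": 0,"dz": -0.0004,"roll": 0,"jaw": 0.5},
  {"dx": 0,"dy": 0,"dz": -0.0004,"roll": 0,"jaw": 0.5},
  {"dx": 0,"dy": 0,"dz": -0.0004,"roll": 0,"jaw": 0.5},
  {"dx": 0,"dy": 0,"dz": 0,"roll": 0,"jaw": 0.5},
  {"dx": 0,"dy": 0,"dz": 0,"roll": 0,"jaw": 0.5},
  {"dx": 0,"dy": 0,"dz": 0,"roll": 0,"jaw": 0.5},
  {"dx": 0,"dy": 0,"dz": 0,"roll": 0,"jaw": 0.5},
])

```text
t: 32.1
eef_pos: [0.4678, 0.2732, 0.0235]
ee_rot: [-3.142, -0.0, 0.422]
force: [-2.6, -2.0, 5.3]
width: 0.0575
gripper_force: 25.0
```

Contact made at the expected height. Now I'll release and rise.

Call:
servo_tool([
  {"dx": 0,"dy": 0,"dz": 0.0004,"roll": 0,"jaw": 0.66},
  {"dx": 0,"dy": 0,"dz": 0,"roll": 0,"jaw": 0.7},
  {"dx": 0,"dy": 0,"dz": 0,"roll": 0,"jaw": 0.75},
  {"dx": 0,"dy": 0,"dz": 0,"roll": 0,"jaw": 0.85},
  {"dx": 0,"dy": 0,"dz": 0,"roll": 0,"jaw": 0.9},
  {"dx": 0,"dy": 0,"dz": 0,"roll": 0,"jaw": 0.9},
  {"dx": 0,"dy": 0,"dz": 0,"roll": 0,"jaw": 0.9},
  {"dx": 0,"dy": 0,"dz": 0.01,"roll": 0,"jaw": 0.9},
  {"dx": 0,"dy": 0,"dz": 0.02,"roll": 0,"jaw": 0.9},
  {"dx": 0,"dy": 0,"dz": 0.03,"roll": 0,"jaw": 0.9},
])

```text
t: 33.35
eef_pos: [0.4674, 0.2728, 0.0842]
ee_rot: [3.141, 0.001, 0.422]
force: [-0.8, 0.8, -0.3]
width: 0.0794
gripper_force: 0.0
```

Call:
servo_tool([
  {"dx": 0,"dy": 0,"dz": 0.03,"roll": 0,"jaw": 0.9},
  {"dx": 0,"dy": 0,"dz": 0.03,"roll": 0,"jaw": 0.9},
  {"dx": 0,"dy": 0,"dz": 0.03,"roll": 0,"jaw": 0.9},
  {"dx": 0,"dy": 0,"dz": 0.03,"roll": 0,"jaw": 0.9},
  {"dx": 0,"dy": 0,"dz": 0.03,"roll": 0,"jaw": 0.9},
  {"dx": 0,"dy": 0,"dz": 0.03,"roll": 0,"jaw": 0.9},
  {"dx": 0,"dy": 0,"dz": 0,"roll": 0,"jaw": 0.9},
  {"dx": 0,"dy": 0,"dz": 0,"roll": 0,"jaw": 0.9},
  {"dx": 0,"dy": 0,"dz": 0,"roll": 0,"jaw": 0.9},
  {"dx": 0,"dy": 0,"dz": 0,"roll": 0,"jaw": 0.9},
])

```text
t: 34.6
eef_pos: [0.4676, 0.273, 0.2629]
ee_rot: [3.141, 0.001, 0.422]
force: [-0.5, 0.6, -0.3]
width: 0.0789
gripper_force: 0.0
```

```bash
python3 op.py | grep -v spot
python3 - <<'E'
from h import *
p,d=grab_frame("side"); W=cloud("side",d); hsv=cv2.cvtColor(p,cv2.COLOR_RGB2HSV).astype(int)
m=(hsv[...,0]>78)&(hsv[...,0]<98)&(hsv[...,1]>80)&(abs(W[...,0]-.467)<.08)&(abs(W[...,1]-.27)<.08)
t=m&(W[...,2]>.055); print("lid",t.sum(),np.round(np.median(W[t],0),4), np.round(np.percentile(W[t][:,2],[5,95]),3))
cv2.imwrite("pics/s5.png",cv2.resize(p[100:340,120:440],None,fx=2.5,fy=2.5,interpolation=cv2.INTER_CUBIC)[:,:,::-1])
E
```

```text
top 142 lean deg 63.2 [113.4   1.8 134.2] max x 150
top 141 lean deg 63.6 [114.    1.9 134.6] max x 149
side 205 lean deg 63.6 [111.9  -1.4 132.4] max x 146
side 206 lean deg 63.0 [111.6  -1.5 132.2] max x 145
lid 79 [0.4657 0.2689 0.0644] [0.062 0.432]
  return _methods._mean(a, axis=axis, dtype=dtype,
  ret = um.true_divide(
```

View pics/s5.png

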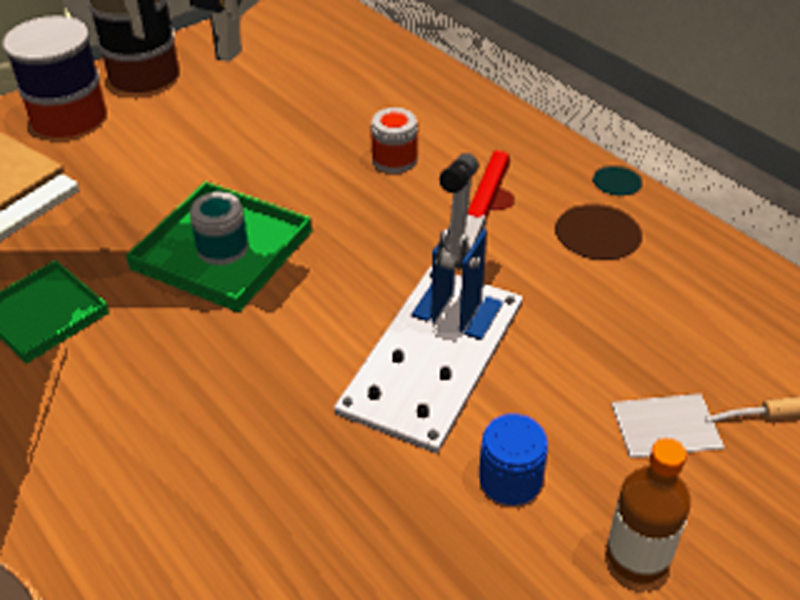

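The tin stands upright on the tray floor at (220,228), with its lid top at 64 mm (4 mm floor plus 60 mm, so it is home). The clamp is open and everything else is in place, so I'm handing in.

```bash
python3 -c "
from station import *
print(job_done())"
```

```text
the job is handed in; nothing more can be done
None
```

Job handed in at about 35 s: the clamp locked over centre and held by itself, the lid is home, the handle is fully back, and the closed tin stands upright in the 150 mm green tray with nothing else moved.

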